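# Tip the fittings tray under the instrument shelf

### The job

Slide the three loose steel fittings to the shelf end of the tipping tray: reach in under the little shelf and gently press the tray's push lip down until the tray rests on its stop and all three have slid to that end. Then bring the tray back to level, so that they stay there, and let go. Do not touch the fittings with the robot, and leave the yellow meter on the shelf and the things lying around undisturbed.

Things in the scene. Friction and masses are not known exactly. Their poses are not given: they have to be found in the camera images.
- tray (a joint): Tilt of the stainless tray about its level pivot, rad: 0 level, positive with the shelf (push lip) end down, stop at 0.50; the other way it stops at -0.16. The pivot is stiff (about 0.6 N m of friction): the tray stays where it is left; pressing the lip takes about 6 N, the open-end flange about 7 N, and more than that means a stop.
- tray_floor (a point): Centre of the tray's inner floor; turns with the tray. x runs along the tray to the shelf (push lip) end, y across, z out of the floor. The pivot axis lies along y, 4 mm below this point and 100 mm above the bench. The inside is 154 mm long (x) and 104 mm wide; side walls and the open-end wall are 3 mm thick and rise 22 mm above the floor, the shelf-end wall 38 mm.
- push_lip (a point): Centre of the top face of the push lip, a 42 x 90 mm (x, y), 4 mm thick steel flange on top of the tray's shelf-end wall, pointing outward; axes as tray_floor; 98 mm from the pivot along x and 42 mm above the floor. With the tray level the shelf hangs 115 mm above it, so that it is only reached with a tool tilted some 30 to 45 degrees from vertical, the fingers pointing along +x, away from the tray's open end.
- open_flange (a point): Centre of the top face of the flange at the tray's open end (the end away from the shelf), 28 x 90 mm (x, y), 4 mm thick, pointing outward, 22 mm above the floor; axes as tray_floor; 94 mm from the pivot along -x. Open from above.
- shelf_edge (a point): Middle of the lower front edge of the fixed steel shelf over the push lip, 261 mm above the bench; the shelf is 6 mm thick, 160 mm wide and runs 115 mm from this edge along +x to its two legs (100 mm behind the edge, 66 mm either side of the middle). Axes: the stand's, z up, x along the level tray to the lip end. Lies 85 mm along x from the pivot. The stand's cheeks beside the pivot (66 mm either side of the middle, 50 mm long) reach 108 mm above the bench.
- nut_mid (a point): Centre of the hexagon nut, 22 mm across flats, 14 mm high, loose in the tray. Fittings slide on the tray from a slope of 15 to 23 degrees. All three start side by side near the open end.
- plug_mid (a point): Centre of the plug, a 20 mm hexagon 10 mm high with a 15 mm round stub on top, 22 mm high in all, loose in the tray.
- block_mid (a point): Centre of the small square block, 22 x 22 x 18 mm high, loose in the tray.
- meter: Yellow hand meter, 60 x 110 x 32 mm, lying loose on the shelf; origin at the centre of its underside. Not to be moved.
- mouse: Grey round computer mouse, 62 mm across, 35 mm high, on the bench; origin at the centre of its underside. Not to be moved.
- canister: Test gas can, 66 mm across, 160 mm high, standing on the bench; origin at the centre of its underside. Not to be moved.
- wrench: Steel open wrench, about 160 mm long, lying on the bench. Not to be moved.

How it is judged:
On the way:
1. the push lip is held down by the fingers with the tray on its stop (over 0.45 rad) and all three fittings at the shelf end (over 30 mm past the pivot) (value of joint tray above 0.45 rad and contact force between the fingers and lip_plate above 0.5 N and x of each of nut_mid, plug_mid, block_mid in the frame of tray_floor above 0.03 m), for 0.2 s.
At the end, for the whole second after the job is handed in: the tray is level within 0.06 rad, all three fittings lie at rest in its shelf end, their centres over 30 mm past the pivot, and the robot touches nothing (value of joint tray between -0.06 and 0.06 rad and x of nut_mid in the frame of tray_floor between 0.03 and 0.08 m and x of plug_mid in the frame of tray_floor between 0.03 and 0.08 m and x of block_mid in the frame of tray_floor between 0.03 and 0.08 m and z of each of nut_mid, plug_mid, block_mid in the frame of tray_floor below 0.03 m and linear speed of each of nut, plug, block below 0.02 m/s).
It fails at once if the lip is pressed harder than 35 N (contact force between the fingers and lip_plate above 35 N).
It fails at once if the robot touches a fitting (contact force between any of the arm, the fingers and nut above 0.3 N or contact force between any of the arm, the fingers and plug above 0.3 N or contact force between any of the arm, the fingers and block above 0.3 N).
It fails at once if a bystander is moved more than 20 mm (distance of any of meter, mouse, canister, wrench from where it was at the start of the episode above 0.02 m).
It also fails if it takes over 54 s, if anything falls off the work surface, if the arm or the gripper's body presses on something with over 40 N, if the wrist force passes 120 N, or if a joint passes its speed limit or range.

### The arm

A 7-joint arm with a two-finger parallel gripper is mounted at the origin on the work surface. World frame = base frame: x ahead of the robot, y to its left, z up, the work surface at z = 0. Lengths are in m, angles in rad, forces in N, time in s.
With the tool pointing down it reaches from about 0.425 to 0.875 m from the base axis. Payload 4.7 kg.
Tool frame: the origin (TCP) lies at the very end of the fingers, on their centre line; the grasp point (between the pads) lies 19 mm behind it (grip_point_offset is the distance from the TCP to the grasp point, in m); x points along the fingers, z is the direction in which the jaws open and shut, and the axes are right-handed (so a half turn about x gives the same grasp; the last joint's range is limited). The gripper opens to 87 mm and grips with 3 to 60 N. Pads are 19 mm wide; open, the fingers measure 117 mm over their backs; the gripper's body (75 mm by 190 mm) begins 51 mm behind the grasp point.
Start: joints at [1.207, 0.321, -0.07, 1.45, 0.023, 1.371, -0.057], TCP at [0.24, -0.604, 0.223] pointing down, gripper open.
Joint ranges: [-2.86, 2.86], [-0.3, 2.09], [-1.38, 1.24], [0.06, 2.45], [-1.56, 4.7], [0.09, 2.05], [-2.69, 2.69]. Speed limits (rad/s): [2.57, 2.57, 3.14, 3.14, 3.14, 3.14, 3.14].

### API

Orientations are given as a rotation vector (axis times angle).
In Python, from bench import get_state, get_image, calibration, close_job, grip_point_offset gives the robot as it stands.
- The arm moves only by the tool play_rows, never from a script. Its argument "targets" is a list of rows, each an object with "claw": the closure, from 0 (fully open) to 1 (shut); "linear": the shift along the tool's x, y, z as a fraction of full scale, a list of three; "rotation": the turn, a rotation vector about the tool's x, y, z as a fraction of full scale, a list of three. In form: [{"claw": claw, "linear": [x, y, z], "rotation": [wx, wy, wz]}, ...]. A call has 1 to 10 rows; each row shifts and turns the pose as measured when the row begins, along the tool's axes as they then stand; what a row does not reach is not made up. Full scale, the value 1, is 2.5 cm for a shift and 90 degrees for a turn. A row lasts 1/12 s, in which the tool goes at most 41.7 mm and 7.16 degrees, less where a joint would pass 70% of its speed; a pose out of reach is approached as far as the arm can. A call with a number of a shift or a turn outside -1 to 1 is refused whole. A call with a gripper value outside its range is refused whole. The fingers move at their own pace and stop on an object; "newtons" is the grip in N (left out, the last holds). Time passes only in rows, so rows that do not move let the fingers close. It gives the time, the measured TCP pose, the force and the opening at its end, in the units of the state.
- get_state(): the state, without advancing time (a new reading comes with each control period).
- get_image(name): name is "side" or "top"; returns the picture (480x640x3 uint8, blue, green, red); there is no depth.
- calibration(name): a dict with "fx", "fy", "cx", "cy" (pixels), "rvec" (rotation vector, rad) and "tvec" (3), from world to camera coordinates, as OpenCV has them. Camera axes: x right, y down, z forward; pixel columns grow to the right and rows downward; lengths in m; the calibration is good to about 2 mm. A picture is of the moment at which its call begins. calibration takes no time and is no camera call.
- close_job(): hands the job in, once; it reports no verdict.
The state is a dict: "time": time; "joint_positions": joint angles; "qd": joint speeds; "joint_torque": joint torques, N m; "position": TCP position; "tool_rot": TCP orientation; "ft_force": force on the tool from outside, world axes, zero at the start; "torque": the same for the moment, N m; "grip_width": opening from 0.0 (shut) to 1.0 (fully open).
Only numpy, scipy, OpenCV 4.12 (cv2) and the standard library are available. Lean on these libraries where they do the work, as an engineer would, in place of code of your own. Each camera call takes 0.05 s, during which the arm holds its last target. There are 200 camera calls.

## Working session

There is one attempt and no reset: what is moved stays moved. The work goes in short steps, Python scripts to look and compute and a tool call to move; the robot and the scene stay as the last step left them, time stands still between calls to the robot, and variables do not carry over. Pictures are saved under pics/ and viewed, about 8 in all and at most 12, crops included, and the job is handed in when it is done.

Besides the shell and the picture viewer there is one more tool, called after "Call:" in YAML: its name, and indented under it one key for each argument. play_rows: Moves the arm, as the interface text tells. Shift numbers are shares of 2.5 cm and turn numbers shares of 90 degrees, none past 1 either way. Its arguments: {"type":"object","properties":{"targets":{"type":"array"},"newtons":{"type":"number"}},"required":["targets"]}

```bash
mkdir -p pics; python3 - <<'E'
from bench import *
import cv2
for n in("side","top"):
    cv2.imwrite(f"pics/{n}0.png",get_image(n)); print(n,calibration(n))
print(get_state())
E
```

```text
side {'fx': 543.5232665646014, 'fy': 543.5232665646014, 'cx': 317.4455382521707, 'cy': 240.63609111986693, 'rvec': array([ 0.77285915, -2.51295706,  1.18148318]), 'tvec': array([0.38785402, 0.32468367, 1.10988471])}
top {'fx': 522.3326240682879, 'fy': 522.3326240682879, 'cx': 325.4847044013961, 'cy': 235.75445575750925, 'rvec': array([ 2.14101936, -2.08434371,  0.18442906]), 'tvec': array([-0.0219843 ,  0.49143603,  1.45793523])}
{'time': 0.1, 'joint_positions': array([ 1.20705714,  0.32175088, -0.0700935 ,  1.45151588,  0.02261418,
        1.37078368, -0.0568747 ]), 'qd': array([ 0.00079224, -0.00073621, -0.0012451 , -0.00696996,  0.00160522,
        0.0002509 , -0.00091944]), 'joint_torque': array([-1.38617170e-04, -4.92571485e+01, -4.05714791e-01, -3.13399708e+01,
       -6.42059580e-02,  3.94327752e-02,  5.42492148e-05]), 'position': array([ 0.23957497, -0.60372962,  0.22158828]), 'tool_rot': array([ 0.92737715,  1.36608184, -0.92597027]), 'ft_force': array([ 0.13524388, -0.18113392,  0.71908729]), 'torque': array([-0.01482627, -0.00848101,  0.0072412 ]), 'grip_width': 1.0047394706261799}
```

View pics/side0.png

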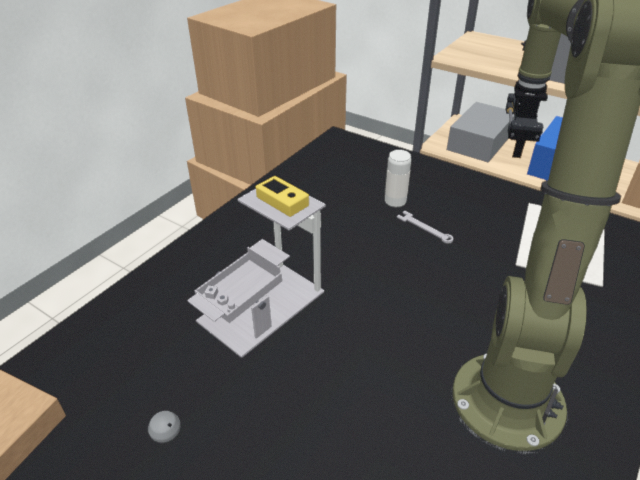

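View pics/top0.png

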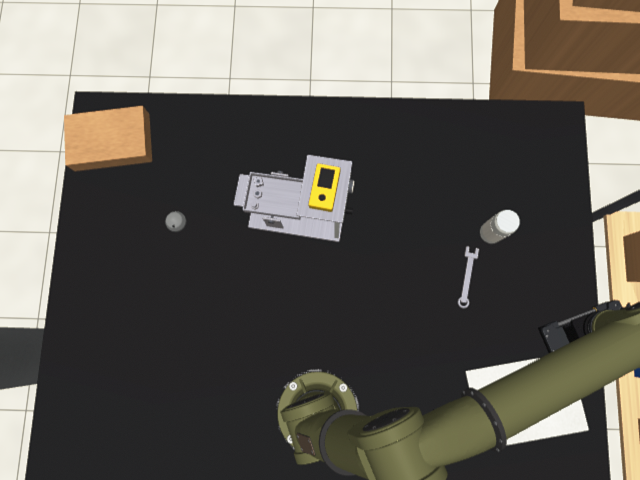

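Side view: stand with the tray in the centre (open flange ~(208,303), shelf ~(282,203)). Top view: tray ~(270,195), shelf ~(328,187), running roughly along world -y. I'll zoom in on both.

```bash
python3 - <<'E'
import cv2,numpy as np
a=cv2.imread("pics/top0.png")[145:250,225:365]; b=cv2.imread("pics/side0.png")[170:355,180:330]
cv2.imwrite("pics/c_top.png",cv2.resize(a,None,fx=5.5,fy=5.5,interpolation=cv2.INTER_CUBIC))
cv2.imwrite("pics/c_side.png",cv2.resize(b,None,fx=3.2,fy=3.2,interpolation=cv2.INTER_CUBIC))
E
```

```text
(no output)
```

View pics/c_top.png

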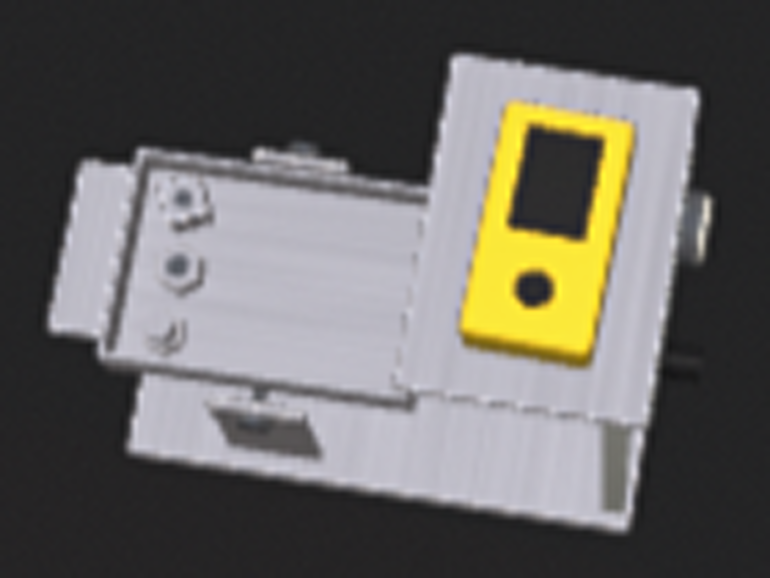

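View pics/c_side.png

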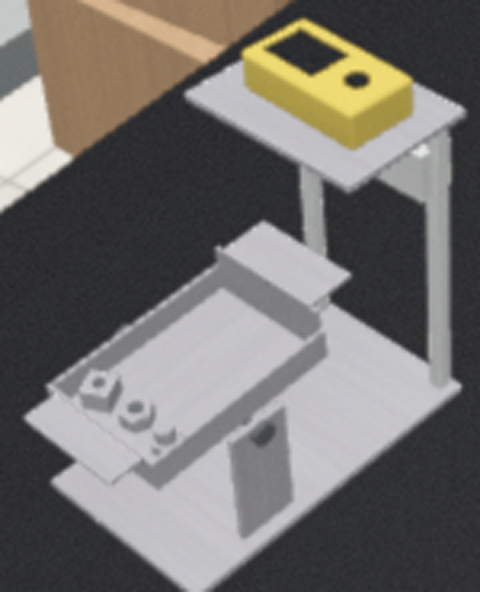

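```bash
cat > fit.py <<'E'
import numpy as np,cv2
from bench import calibration
from scipy.optimize import least_squares
cal={n:calibration(n) for n in("top","side")}
def proj(n,P):
    c=cal[n];K=np.array([[c["fx"],0,c["cx"]],[0,c["fy"],c["cy"]],[0,0,1]])
    return cv2.projectPoints(np.asarray(P,float).reshape(-1,3),c["rvec"],c["tvec"],K,None)[0][:,0]
def stand2w(p,P):
    P=np.atleast_2d(P);c,s=np.cos(p[2]),np.sin(p[2])
    return np.c_[p[0]+c*P[:,0]-s*P[:,1],p[1]+s*P[:,0]+c*P[:,1],P[:,2]]
def tray2s(t,P): # P relative to pivot, z up from pivot
    P=np.atleast_2d(P);c,s=np.cos(t),np.sin(t)
    return np.c_[c*P[:,0]+s*P[:,2],P[:,1],.1-s*P[:,0]+c*P[:,2]]
E
cat > f1.py <<'E'
from fit import *
T=lambda u,v:(225+(u+.5)/5.5-.5,145+(v+.5)/5.5-.5)
S=lambda u,v:(180+(u+.5)/3.2-.5,170+(v+.5)/3.2-.5)
st=[("top",(.085,.08,.267),T(452,55)),("top",(.2,.08,.267),T(700,88)),("top",(.085,-.08,.267),T(400,390)),("top",(.2,-.08,.267),T(645,427)),
("side",(.085,.08,.267),S(185,95)),("side",(.085,-.08,.267),S(350,183)),("side",(.2,-.08,.267),S(465,108))]
tr=[("top",(-.108,.045,.026),T(80,160)),("top",(-.108,-.045,.026),T(48,332)),("side",(-.108,.045,.026),S(25,418)),("side",(-.108,-.045,.026),S(112,481)),
("side",(.119,.045,.046),S(263,221)),("side",(.119,-.045,.046),S(350,275))]
def res(p):
    r=[proj(n,stand2w(p,P))[0]-q for n,P,q in st]+[proj(n,stand2w(p,tray2s(p[3],P)))[0]-q for n,P,q in tr]
    return np.ravel(r)
o=least_squares(res,[.5,.1,-1.6,0],loss="soft_l1")
print(o.x,np.degrees(o.x[2:]));print(res(o.x).reshape(-1,2).round(1))
w=lambda P:stand2w(o.x,P)[0].round(4)
print("lip",w(tray2s(o.x[3],(.098,0,.046))),"shelf edge",w((.085,0,.261)))
E
python3 f1.py
```

```text
[ 0.58826513  0.13403147 -1.69350493 -0.0399068 ] [-97.03068519  -2.28649115]
[[ 0.  -0. ]
 [-0.   0.3]
 [-0.7 -0. ]
 [ 0.8 -0.1]
 [-0.9 -0.9]
 [-0.2  0.9]
 [ 0.3 -0.3]
 [ 0.1  0.8]
 [ 0.1  0.4]
 [-0.5 -0.7]
 [-0.3  0.3]
 [ 0.   0. ]
 [ 0.5 -0.4]]
lip [0.5765 0.0387 0.1499] shelf edge [0.5779 0.0497 0.261 ]
```

```bash
cat > h.py <<'E'
import numpy as np,sys
from scipy.spatial.transform import Rotation as R
from bench import get_state
from fit import stand2w,tray2s
P=[.5883,.134,-1.6935]
def target(a,sgn=1):
    a=np.radians(a);c,s=np.cos(P[2]),np.sin(P[2]);M=np.array([[c,-s,0],[s,c,0],[0,0,1]])
    x=M@[np.sin(a),0,-np.cos(a)];z=sgn*(M@[0,1,0]);return R.from_matrix(np.c_[x,np.cross(z,x),z])
def rep(goal=None,stand=None,a=None,sgn=1):
    s=get_state();Q=R.from_rotvec(s["tool_rot"]);p=s["position"]
    c,sn=np.cos(P[2]),np.sin(P[2]);d=p[:2]-P[:2]
    print("t",round(s["time"],2),"pos",p.round(4),"stand",np.round([c*d[0]+sn*d[1],-sn*d[0]+c*d[1],p[2]],4),"F",s["ft_force"].round(1),"grip",round(s["grip_width"],2))
    print("q",s["joint_positions"].round(2))
    if stand is not None: goal=stand2w(P,stand)[0]
    if goal is not None:
        v=Q.inv().apply(np.array(goal)-p);print("goal",np.round(goal,4),"dist",np.linalg.norm(v).round(4),"shift units total",(v/.025).round(2))
    if a is not None:
        r=(Q.inv()*target(a,sgn)).as_rotvec();print("turn deg",np.degrees(r).round(1),"units",(r/(np.pi/2)).round(3))
    return Q
E
python3 - <<'E'
from h import *
Q=rep((.24,-.6,.42),a=0);print(Q.as_matrix().round(2))
rep(a=0,sgn=-1);rep(a=40)
E
```

```text
t 0.1 pos [ 0.2396 -0.6037  0.2216] stand [ 0.7749 -0.2558  0.2216] F [ 0.1 -0.2  0.7] grip 1.0
q [ 1.21  0.32 -0.07  1.45  0.02  1.37 -0.06]
goal [ 0.24 -0.6   0.42] dist 0.1984 shift units total [-7.94  0.07 -0.15]
turn deg [-61.3  -0.1  -0. ] units [-0.681 -0.001 -0.001]
[[-0.    0.93  0.37]
 [ 0.    0.37 -0.93]
 [-1.   -0.   -0.  ]]
t 0.1 pos [ 0.2396 -0.6037  0.2216] stand [ 0.7749 -0.2558  0.2216] F [ 0.1 -0.2  0.7] grip 1.0
q [ 1.21  0.32 -0.07  1.45  0.02  1.37 -0.06]
turn deg [ 1.187e+02 -1.000e-01  1.000e-01] units [ 1.319e+00 -1.000e-03  1.000e-03]
t 0.1 pos [ 0.2396 -0.6037  0.2216] stand [ 0.7749 -0.2558  0.2216] F [ 0.1 -0.2  0.7] grip 1.0
q [ 1.21  0.32 -0.07  1.45  0.02  1.37 -0.06]
turn deg [-58.7 -21.5 -36.1] units [-0.652 -0.238 -0.401]
```

Call:
play_rows:
  targets:
    - {"claw": 1,"linear": [-1,0,0],"rotation": [0,0,0]}
    - {"claw": 1,"linear": [-1,0,0],"rotation": [0,0,0]}
    - {"claw": 1,"linear": [-1,0,0],"rotation": [0,0,0]}
    - {"claw": 1,"linear": [-1,0,0],"rotation": [0,0,0]}
    - {"claw": 1,"linear": [-1,0,0],"rotation": [0,0,0]}
    - {"claw": 1,"linear": [-1,0,0],"rotation": [0,0,0]}
    - {"claw": 1,"linear": [-1,0,0],"rotation": [0,0,0]}
    - {"claw": 1,"linear": [-1,0,0],"rotation": [0,0,0]}
    - {"claw": 1,"linear": [-0.5,0,0],"rotation": [0,0,0]}
    - {"claw": 1,"linear": [0,0,0],"rotation": [0,0,0]}
  newtons: 20

```text
time: 0.93
position: [0.2386, -0.6018, 0.434]
tool_rot: [0.938, 1.382, -0.92]
ft_force: [1.3, 0.4, 0.0]
grip_width: 0.327
```

Call:
play_rows:
  targets:
    - {"claw": 1,"linear": [0,1,0],"rotation": [-0.0245,0,0]}
    - {"claw": 1,"linear": [0,1,0],"rotation": [-0.0245,0,0]}
    - {"claw": 1,"linear": [0,1,0],"rotation": [-0.0245,0,0]}
    - {"claw": 1,"linear": [0,1,0],"rotation": [-0.0245,0,0]}
    - {"claw": 1,"linear": [0,1,0],"rotation": [-0.0245,0,0]}
    - {"claw": 1,"linear": [0,1,0],"rotation": [-0.0245,0,0]}
    - {"claw": 1,"linear": [0,1,0],"rotation": [-0.0245,0,0]}
    - {"claw": 1,"linear": [0,1,0],"rotation": [-0.0245,0,0]}
    - {"claw": 1,"linear": [0,1,0],"rotation": [-0.0245,0,0]}
    - {"claw": 1,"linear": [0,1,0],"rotation": [-0.0245,0,0]}

```text
time: 1.77
position: [0.4575, -0.463, 0.4186]
tool_rot: [0.637, 1.516, -0.603]
ft_force: [0.1, 0.3, 0.5]
grip_width: 0.003
```

```bash
python3 -c "
from h import *
rep(stand=(-.03,0,.42),a=0)"
```

```text
t 1.77 pos [ 0.4575 -0.463   0.4186] stand [ 0.6085 -0.0568  0.4186] F [0.1 0.3 0.5] grip 0.0
q [ 0.9   0.36 -0.23  1.02  0.07  1.81 -0.08]
goal [0.592  0.1638 0.42  ] dist 0.6411 shift units total [  0.63  21.47 -14.01]
turn deg [-38.2  -2.1  -1.1] units [-0.425 -0.023 -0.012]
```

Call:
play_rows:
  targets:
    - {"claw": 1,"linear": [-0.1,1,-0.1],"rotation": [-0.025,0,0]}
    - {"claw": 1,"linear": [-0.1,1,-0.1],"rotation": [-0.025,0,0]}
    - {"claw": 1,"linear": [-0.1,1,-0.1],"rotation": [-0.025,0,0]}
    - {"claw": 1,"linear": [-0.1,1,-0.1],"rotation": [-0.025,0,0]}
    - {"claw": 1,"linear": [-0.1,1,-0.1],"rotation": [-0.025,0,0]}
    - {"claw": 1,"linear": [-0.1,1,-0.1],"rotation": [-0.025,0,0]}
    - {"claw": 1,"linear": [-0.1,1,-0.1],"rotation": [-0.025,0,0]}
    - {"claw": 1,"linear": [-0.1,1,-0.1],"rotation": [-0.025,0,0]}
    - {"claw": 1,"linear": [-0.1,1,-0.1],"rotation": [-0.025,0,0]}
    - {"claw": 1,"linear": [-0.1,1,-0.1],"rotation": [-0.025,0,0]}

```text
time: 2.6
position: [0.5882, -0.2189, 0.4293]
tool_rot: [0.31, 1.609, -0.245]
ft_force: [1.0, 0.6, -0.2]
grip_width: 0.007
```

Call:
play_rows:
  targets:
    - {"claw": 1,"linear": [-0.1,1,-0.1],"rotation": [-0.025,0,0]}
    - {"claw": 1,"linear": [-0.1,1,-0.1],"rotation": [-0.025,0,0]}
    - {"claw": 1,"linear": [-0.1,1,-0.1],"rotation": [-0.025,0,0]}
    - {"claw": 1,"linear": [-0.1,1,-0.1],"rotation": [-0.025,0,0]}
    - {"claw": 1,"linear": [-0.1,1,-0.1],"rotation": [-0.025,0,0]}
    - {"claw": 1,"linear": [-0.1,1,-0.1],"rotation": [-0.025,0,0]}
    - {"claw": 1,"linear": [-0.1,1,-0.1],"rotation": [-0.025,0,0]}
    - {"claw": 1,"linear": [-0.1,1,-0.1],"rotation": [-0.025,0,0]}

```text
time: 3.27
position: [0.6097, 0.0012, 0.4454]
tool_rot: [0.043, 1.639, 0.044]
ft_force: [0.1, 0.3, 0.1]
grip_width: 0.003
```

```bash
python3 -c "
from h import *
rep(stand=(-.03,0,.42),a=0)"
```

```text
t 3.27 pos [0.6097 0.0012 0.4454] stand [0.1292 0.0375 0.4454] F [0.1 0.3 0.1] grip 0.0
q [ 0.36  0.34 -0.55  1.03  0.11  1.88 -0.14]
goal [0.592  0.1638 0.42  ] dist 0.1655 shift units total [ 1.42  6.44 -0.62]
turn deg [ 7.1 -4.1 -2.9] units [ 0.078 -0.046 -0.032]
```

Call:
play_rows:
  targets:
    - {"claw": 1,"linear": [0,1,-0.1],"rotation": [0.02,-0.01,-0.01]}
    - {"claw": 1,"linear": [0,1,-0.1],"rotation": [0.02,-0.01,-0.01]}
    - {"claw": 1,"linear": [0,1,-0.1],"rotation": [0.02,-0.01,-0.01]}
    - {"claw": 1,"linear": [0,1,-0.1],"rotation": [0.02,-0.01,-0.01]}
    - {"claw": 1,"linear": [0.2,1,-0.1],"rotation": [0,0,0]}
    - {"claw": 1,"linear": [0.3,1,-0.1],"rotation": [0,0,0]}
    - {"claw": 1,"linear": [0.4,0.6,0],"rotation": [0,0,0]}
    - {"claw": 1,"linear": [0,0,0],"rotation": [0,0,0]}

```text
time: 3.93
position: [0.598, 0.193, 0.4136]
tool_rot: [0.065, 1.591, -0.088]
ft_force: [-0.4, -0.3, -1.1]
grip_width: 0.003
```

```bash
python3 -c "
from h import *
rep(stand=(-.03,0,.36),a=40)"
```

```text
t 3.93 pos [0.598  0.193  0.4136] stand [-0.0597  0.0024  0.4136] F [-0.4 -0.3 -1.1] grip 0.0
q [ 0.07  0.34 -0.62  1.1   0.2   1.78 -0.58]
goal [0.592  0.1638 0.36  ] dist 0.0613 shift units total [ 2.16 -1.15 -0.08]
turn deg [  1.8  -0.6 -39.1] units [ 0.02  -0.007 -0.435]
```

Call:
play_rows:
  targets:
    - {"claw": 1,"linear": [0,0,0],"rotation": [0.003,0,-0.06]}
    - {"claw": 1,"linear": [0,0,0],"rotation": [0.003,0,-0.06]}
    - {"claw": 1,"linear": [0,0,0],"rotation": [0.003,0,-0.06]}
    - {"claw": 1,"linear": [0,0,0],"rotation": [0.003,0,-0.06]}
    - {"claw": 1,"linear": [0,0,0],"rotation": [0.003,0,-0.06]}
    - {"claw": 1,"linear": [0,0,0],"rotation": [0.003,0,-0.06]}
    - {"claw": 1,"linear": [0,0,0],"rotation": [0,0,-0.06]}
    - {"claw": 1,"linear": [0,0,0],"rotation": [0,0,0]}

```text
time: 4.6
position: [0.5991, 0.1883, 0.4017]
tool_rot: [-0.373, 1.588, -0.546]
ft_force: [0.5, -0.2, -0.5]
grip_width: 0.009
```

```bash
python3 -c "
from h import *
rep(stand=(.024,0,.253),a=40)"
```

```text
t 4.6 pos [0.5991 0.1883 0.4017] stand [-0.0552  0.004   0.4017] F [ 0.5 -0.2 -0.5] grip 0.01
q [-0.6   0.52  0.03  0.95  0.46  2.05 -0.55]
goal [0.5854 0.1102 0.253 ] dist 0.1685 shift units total [6.71 0.64 0.03]
turn deg [ 1.1 -1.5 -6.5] units [ 0.013 -0.017 -0.073]
```

Call:
play_rows:
  targets:
    - {"claw": 1,"linear": [0.8,0.1,0],"rotation": [0,0,0]}
    - {"claw": 1,"linear": [0.8,0.1,0],"rotation": [0,0,0]}
    - {"claw": 1,"linear": [0.8,0.1,0],"rotation": [0,0,0]}
    - {"claw": 1,"linear": [0.8,0.1,0],"rotation": [0,0,0]}
    - {"claw": 1,"linear": [0.8,0.1,0],"rotation": [0,0,0]}
    - {"claw": 1,"linear": [0,0,0],"rotation": [0,0,0]}

```text
time: 5.1
position: [0.5888, 0.1451, 0.307]
tool_rot: [-0.374, 1.588, -0.537]
ft_force: [-0.1, -1.3, -0.7]
grip_width: 0.007
```

```bash
python3 -c "
from h import *
rep(stand=(.024,0,.253),a=40)"
```

```text
t 5.1 pos [0.5888 0.1451 0.307 ] stand [-0.0111 -0.0008  0.307 ] F [-0.1 -1.3 -0.7] grip 0.01
q [-0.54  0.44  0.    1.24  0.44  1.84 -0.61]
goal [0.5854 0.1102 0.253 ] dist 0.0644 shift units total [2.57 0.01 0.1 ]
turn deg [ 1.5 -1.3 -6.8] units [ 0.017 -0.015 -0.076]
```

Joint 6 is back off its limit. Next is the last bit of turn and the approach to the pre-entry point.

Call:
play_rows:
  targets:
    - {"claw": 1,"linear": [0.6,0,0],"rotation": [0.01,-0.01,-0.03]}
    - {"claw": 1,"linear": [0.6,0,0],"rotation": [0.01,0,-0.03]}
    - {"claw": 1,"linear": [0.6,0,0],"rotation": [0,0,-0.02]}
    - {"claw": 1,"linear": [0.5,0,0],"rotation": [0,0,0]}
    - {"claw": 1,"linear": [0,0,0],"rotation": [0,0,0]}

```text
time: 5.52
position: [0.5845, 0.1105, 0.2643]
tool_rot: [-0.45, 1.543, -0.65]
ft_force: [0.3, -1.3, 1.1]
grip_width: 0.006
```

```bash
python3 -c "
from h import *
rep(stand=(.098,0,.178),a=40)
from bench import get_image
import cv2
a=get_image('side');cv2.imwrite('pics/s1.png',cv2.resize(a[100:360,150:450],None,fx=2.2,fy=2.2))"
```

```text
t 5.52 pos [0.5845 0.1105 0.2643] stand [ 0.0237 -0.0009  0.2643] F [ 0.3 -1.3  1.1] grip 0.01
q [-0.57  0.46  0.02  1.35  0.53  1.78 -0.68]
goal [0.5763 0.0367 0.178 ] dist 0.1138 shift units total [ 4.55 -0.05  0.06]
turn deg [-0.5 -0.3  0.1] units [-0.005 -0.003  0.001]
```

View pics/s1.png

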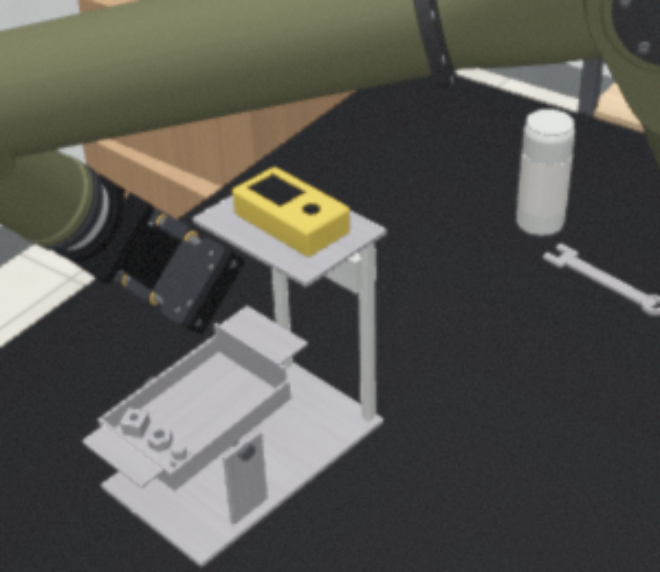

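Call:
play_rows:
  targets:
    - {"claw": 1,"linear": [0.7,0,0],"rotation": [0,0,0]}
    - {"claw": 1,"linear": [0.7,0,0],"rotation": [0,0,0]}
    - {"claw": 1,"linear": [0.7,0,0],"rotation": [0,0,0]}
    - {"claw": 1,"linear": [0.7,0,0],"rotation": [0,0,0]}
    - {"claw": 1,"linear": [0.7,0,0],"rotation": [0,0,0]}
    - {"claw": 1,"linear": [0.6,0,0],"rotation": [0,0,0]}
    - {"claw": 1,"linear": [0.3,0,0],"rotation": [0,0,0]}
    - {"claw": 1,"linear": [0,0,0],"rotation": [0,0,0]}

```text
time: 6.23
position: [0.5827, 0.0494, 0.1895]
tool_rot: [-0.434, 1.527, -0.631]
ft_force: [-0.1, -0.1, 0.5]
grip_width: 0.003
```

```bash
python3 -c "
from h import *
rep(stand=(.108,0,.158),a=40);rep(stand=(.115,0,.1))"
```

```text
t 6.23 pos [0.5827 0.0494 0.1895] stand [0.0846 0.0048 0.1895] F [-0.1 -0.1  0.5] grip 0.0
q [-0.51  0.43  0.04  1.54  0.54  1.58 -0.7 ]
goal [0.5751 0.0268 0.158 ] dist 0.0395 shift units total [ 1.57  0.06 -0.21]
turn deg [-0.7  0.7 -1.2] units [-0.008  0.008 -0.013]
t 6.23 pos [0.5827 0.0494 0.1895] stand [0.0846 0.0048 0.1895] F [-0.1 -0.1  0.5] grip 0.0
q [-0.51  0.43  0.04  1.54  0.54  1.58 -0.7 ]
goal [0.5742 0.0199 0.1   ] dist 0.0947 shift units total [ 3.55  1.29 -0.25]
```

Call:
play_rows:
  targets:
    - {"claw": 1,"linear": [0.4,0,-0.05],"rotation": [0,0,0]}
    - {"claw": 1,"linear": [0.4,0,-0.05],"rotation": [0,0,0]}
    - {"claw": 1,"linear": [0.4,0,-0.05],"rotation": [0,0,0]}
    - {"claw": 1,"linear": [0.2,0.05,0],"rotation": [0,0,0]}
    - {"claw": 1,"linear": [0.1,0.05,0],"rotation": [0,0,0]}
    - {"claw": 1,"linear": [0.1,0.05,0],"rotation": [0,0,0]}

```text
time: 6.73
position: [0.5791, 0.0297, 0.1572]
tool_rot: [-0.43, 1.521, -0.625]
ft_force: [-0.8, 1.5, 6.7]
grip_width: 0.005
```

```bash
python3 -c "
from h import *
rep(stand=(.115,0,.1),a=40)"
```

```text
t 6.73 pos [0.5791 0.0297 0.1572] stand [0.1046 0.0036 0.1572] F [-0.8  1.5  6.7] grip 0.01
q [-0.49  0.43  0.05  1.61  0.55  1.5  -0.72]
goal [0.5742 0.0199 0.1   ] dist 0.0582 shift units total [ 2.04  1.1  -0.2 ]
turn deg [-0.8  1.1 -1.5] units [-0.009  0.013 -0.017]
```

Call:
play_rows:
  targets:
    - {"claw": 1,"linear": [0.14,0.09,-0.01],"rotation": [0,0,0]}
    - {"claw": 1,"linear": [0.14,0.09,-0.01],"rotation": [0,0,0]}
    - {"claw": 1,"linear": [0.14,0.09,-0.01],"rotation": [0,0,0]}
    - {"claw": 1,"linear": [0.14,0.09,-0.01],"rotation": [0,0,0]}
    - {"claw": 1,"linear": [0.14,0.09,-0.01],"rotation": [0,0,0]}
    - {"claw": 1,"linear": [0.14,0.09,-0.01],"rotation": [0,0,0]}

```text
time: 7.23
position: [0.5783, 0.0233, 0.1419]
tool_rot: [-0.436, 1.515, -0.641]
ft_force: [-1.6, -0.7, 7.0]
grip_width: 0.006
```

```bash
python3 -c "
from h import *
rep(stand=(.118,0,.1),a=40)"
```

```text
t 7.23 pos [0.5783 0.0233 0.1419] stand [0.1111 0.0036 0.1419] F [-1.6 -0.7  7. ] grip 0.01
q [-0.49  0.44  0.06  1.63  0.56  1.47 -0.74]
goal [0.5739 0.0169 0.1   ] dist 0.0426 shift units total [ 1.47  0.85 -0.19]
turn deg [-1.2  1.2 -0.7] units [-0.014  0.013 -0.008]
```

Call:
play_rows:
  targets:
    - {"claw": 1,"linear": [0.13,0.12,-0.02],"rotation": [0,0,0]}
    - {"claw": 1,"linear": [0.13,0.12,-0.02],"rotation": [0,0,0]}
    - {"claw": 1,"linear": [0.13,0.12,-0.02],"rotation": [0,0,0]}
    - {"claw": 1,"linear": [0.13,0.12,-0.02],"rotation": [0,0,0]}
    - {"claw": 1,"linear": [0.13,0.12,-0.02],"rotation": [0,0,0]}
    - {"claw": 1,"linear": [0.13,0.12,-0.02],"rotation": [0,0,0]}
    - {"claw": 1,"linear": [0.13,0.12,-0.02],"rotation": [0,0,0]}
    - {"claw": 1,"linear": [0.13,0.12,-0.02],"rotation": [0,0,0]}

```text
time: 7.9
position: [0.5776, 0.0182, 0.1201]
tool_rot: [-0.445, 1.505, -0.666]
ft_force: [-1.1, 0.1, 6.4]
grip_width: 0.003
```

```bash
python3 -c "
from h import *
rep(stand=(.116,0,.1),a=40)"
```

```text
t 7.9 pos [0.5776 0.0182 0.1201] stand [0.1163 0.0035 0.1201] F [-1.1  0.1  6.4] grip 0.0
q [-0.49  0.47  0.06  1.65  0.58  1.45 -0.78]
goal [0.5741 0.0189 0.1   ] dist 0.0204 shift units total [ 0.6   0.53 -0.17]
turn deg [-1.9  1.3  0.6] units [-0.021  0.015  0.006]
```

Call:
play_rows:
  targets:
    - {"claw": 1,"linear": [0.12,0.13,-0.02],"rotation": [0,0,0]}
    - {"claw": 1,"linear": [0.12,0.13,-0.02],"rotation": [0,0,0]}
    - {"claw": 1,"linear": [0.12,0.13,-0.02],"rotation": [0,0,0]}
    - {"claw": 1,"linear": [0.12,0.13,-0.02],"rotation": [0,0,0]}
    - {"claw": 1,"linear": [0.12,0.13,-0.02],"rotation": [0,0,0]}

```text
time: 8.32
position: [0.5774, 0.0173, 0.1055]
tool_rot: [-0.45, 1.499, -0.68]
ft_force: [-1.6, -0.3, 5.6]
grip_width: 0.007
```

```bash
python3 -c "
from h import *
rep(stand=(.116,0,.095),a=40)
from bench import get_image
import cv2,numpy as np
a=get_image('side');b=get_image('top');A=cv2.resize(a[190:360,170:340],(480,480));B=cv2.resize(b[150:250,225:345],(576,480))[:,:320]
cv2.imwrite('pics/s2.png',np.hstack([A,B]))"
```

```text
t 8.32 pos [0.5774 0.0173 0.1055] stand [0.1172 0.0035 0.1055] F [-1.6 -0.3  5.6] grip 0.01
q [-0.5   0.49  0.06  1.66  0.59  1.43 -0.81]
goal [0.5741 0.0189 0.095 ] dist 0.0111 shift units total [ 0.28  0.31 -0.16]
turn deg [-2.3  1.4  1.3] units [-0.025  0.016  0.014]
```

View pics/s2.png

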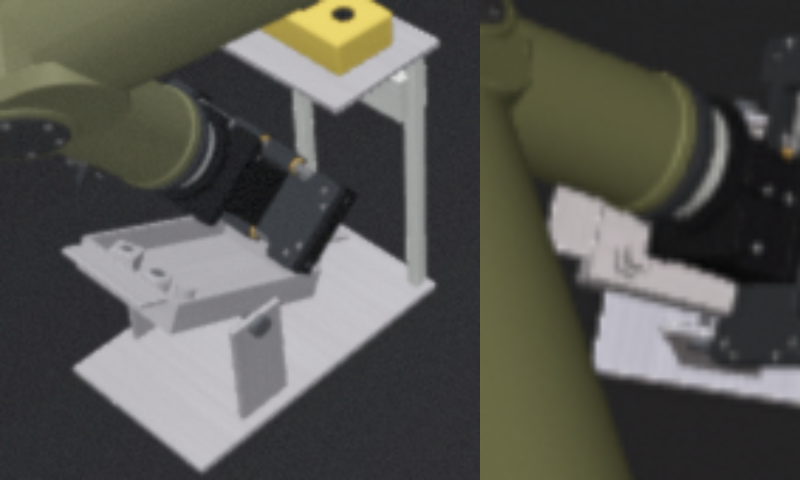

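Tray is at ~0.4 rad with the fittings still at the open end (~(150,265) in the left crop). The gripper is clear of the tray and shelf, so I press on gently.

Call:
play_rows:
  targets:
    - {"claw": 1,"linear": [0.12,0.13,-0.02],"rotation": [0,0,0]}
    - {"claw": 1,"linear": [0.12,0.13,-0.02],"rotation": [0,0,0]}
    - {"claw": 1,"linear": [0.12,0.13,-0.02],"rotation": [0,0,0]}

```text
time: 8.67
position: [0.5776, 0.0174, 0.0991]
tool_rot: [-0.454, 1.495, -0.689]
ft_force: [-7.5, 4.8, 28.9]
grip_width: 0.002
```

Call:
play_rows:
  targets:
    - {"claw": 1,"linear": [0.1,0.11,-0.02],"rotation": [0,0,0]}
    - {"claw": 1,"linear": [0.1,0.11,-0.02],"rotation": [0,0,0]}

```text
time: 8.83
position: [0.5775, 0.0176, 0.0996]
tool_rot: [-0.457, 1.491, -0.697]
ft_force: [-4.4, 1.2, 16.1]
grip_width: 0.009
```

Call:
play_rows:
  targets:
    - {"claw": 1,"linear": [0.06,0.06,0],"rotation": [0,0,0]}
    - {"claw": 1,"linear": [0.06,0.06,0],"rotation": [0,0,0]}
    - {"claw": 1,"linear": [0.06,0.06,0],"rotation": [0,0,0]}
    - {"claw": 1,"linear": [0.06,0.06,0],"rotation": [0,0,0]}
    - {"claw": 1,"linear": [0.06,0.06,0],"rotation": [0,0,0]}
    - {"claw": 1,"linear": [0.06,0.06,0],"rotation": [0,0,0]}

```text
time: 9.33
position: [0.5774, 0.0176, 0.0999]
tool_rot: [-0.461, 1.488, -0.712]
ft_force: [-3.2, 1.5, 10.6]
grip_width: 0.006
```

```bash
python3 -c "
from h import *
rep(stand=(.024,0,.253),a=40)
from bench import get_image
import cv2,numpy as np
a=get_image('side');b=get_image('top');A=cv2.resize(a[190:360,170:340],(480,480));B=cv2.resize(b[150:250,225:345],(576,480))[:,:320]
cv2.imwrite('pics/s3.png',np.hstack([A,B]))"
```

```text
t 9.33 pos [0.5774 0.0176 0.0999] stand [0.1169 0.0034 0.0999] F [-3.2  1.5 10.6] grip 0.01
q [-0.51  0.51  0.07  1.65  0.6   1.44 -0.84]
goal [0.5854 0.1102 0.253 ] dist 0.1791 shift units total [-7.02 -1.44  0.12]
turn deg [-3.2  1.5  2.9] units [-0.035  0.017  0.032]
```

View pics/s3.png

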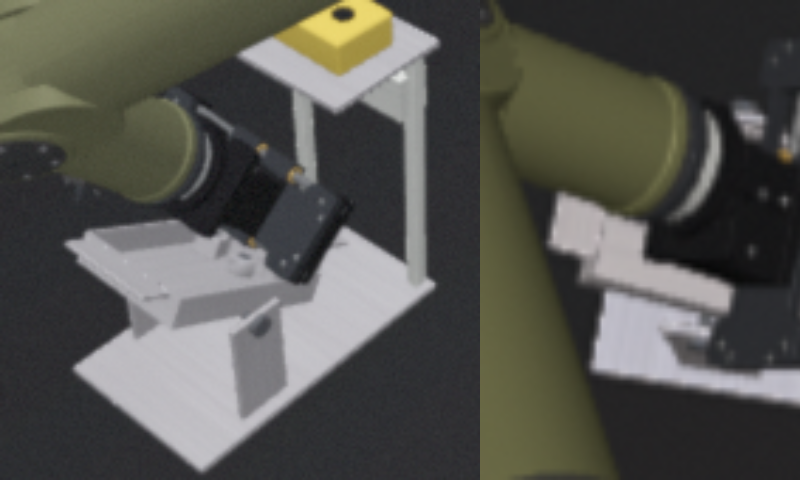

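Call:
play_rows:
  targets:
    - {"claw": 1,"linear": [0.07,0.07,0],"rotation": [0,0,0]}
    - {"claw": 1,"linear": [0.07,0.07,0],"rotation": [0,0,0]}
    - {"claw": 1,"linear": [0.07,0.07,0],"rotation": [0,0,0]}
    - {"claw": 1,"linear": [0.07,0.07,0],"rotation": [0,0,0]}
    - {"claw": 1,"linear": [0.07,0.07,0],"rotation": [0,0,0]}
    - {"claw": 1,"linear": [0.07,0.07,0],"rotation": [0,0,0]}
    - {"claw": 1,"linear": [0.07,0.07,0],"rotation": [0,0,0]}
    - {"claw": 1,"linear": [0.07,0.07,0],"rotation": [0,0,0]}

```text
time: 10.1
position: [0.5773, 0.0176, 0.1]
tool_rot: [-0.468, 1.482, -0.734]
ft_force: [-4.1, 2.2, 11.5]
grip_width: 0.003
```

```bash
python3 -c "
from h import *
from fit import proj
rep(stand=(.024,0,.253),a=40)
for t in(.45,.5):
  for x in(.03,.064):
    for y in(-.035,0,.035):
      u=proj('side',stand2w(P,tray2s(t,(x,y,.018))))[0];print(t,x,y,((u-[170,190])*480/170).round())
from bench import get_image
import cv2,numpy as np
a=get_image('side');cv2.imwrite('pics/s4.png',cv2.resize(a[240:310,200:300],None,fx=8,fy=8,interpolation=cv2.INTER_CUBIC))"
```

```text
t 10.1 pos [0.5773 0.0176 0.1   ] stand [0.1168 0.0033 0.1   ] F [-4.1  2.2 11.5] grip 0.0
q [-0.52  0.53  0.07  1.65  0.61  1.45 -0.86]
goal [0.5854 0.1102 0.253 ] dist 0.179 shift units total [-6.98 -1.57  0.13]
turn deg [-3.7  1.4  3.9] units [-0.041  0.016  0.044]
0.45 0.03 -0.035 [259. 275.]
0.45 0.03 0 [229. 255.]
0.45 0.03 0.035 [200. 236.]
0.45 0.064 -0.035 [288. 268.]
0.45 0.064 0 [258. 249.]
0.45 0.064 0.035 [229. 230.]
0.5 0.03 -0.035 [260. 277.]
0.5 0.03 0 [229. 257.]
0.5 0.03 0.035 [200. 237.]
0.5 0.064 -0.035 [288. 271.]
0.5 0.064 0 [258. 252.]
0.5 0.064 0.035 [228. 233.]
```

View pics/s4.png

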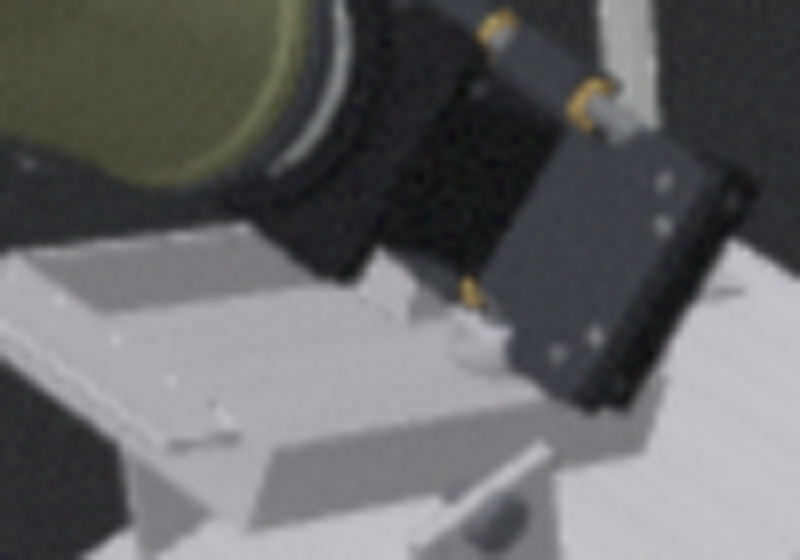

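All three fittings have left the open end; two are visible against the shelf end, the third behind the gripper there, and the tray is on its stop. I'll back out along the way I came.

Call:
play_rows:
  targets:
    - {"claw": 1,"linear": [-0.4,-0.2,0],"rotation": [0,0,0]}
    - {"claw": 1,"linear": [-0.7,-0.2,0],"rotation": [0,0,0]}
    - {"claw": 1,"linear": [-0.9,-0.2,0],"rotation": [0,0,0]}
    - {"claw": 1,"linear": [-0.9,-0.2,0],"rotation": [0,0,0]}
    - {"claw": 1,"linear": [-0.9,-0.2,0],"rotation": [0,0,0]}
    - {"claw": 1,"linear": [-0.9,-0.2,0],"rotation": [0,0,0]}
    - {"claw": 1,"linear": [-0.9,-0.2,0],"rotation": [0,0,0]}
    - {"claw": 1,"linear": [-0.9,-0.2,0],"rotation": [0,0,0]}
    - {"claw": 1,"linear": [0,0,0],"rotation": [0,0,0]}

```text
time: 10.9
position: [0.5813, 0.11, 0.2509]
tool_rot: [-0.464, 1.484, -0.723]
ft_force: [0.1, 0.8, 0.5]
grip_width: 0.008
```

```bash
python3 -c "
from h import *
print(tray2s(.5,(-.094,0,.026)),tray2s(.5,(-.08,0,.026)))
rep(stand=(-.08,0,.24),a=20)"
```

```text
[[-0.0700277   0.          0.16788315]] [[-0.05774154  0.          0.16117119]]
t 10.9 pos [0.5813 0.11   0.2509] stand [ 0.0247 -0.004   0.2509] F [0.1 0.8 0.5] grip 0.01
q [-0.61  0.47  0.04  1.39  0.57  1.76 -0.77]
goal [0.5981 0.2134 0.24  ] dist 0.1054 shift units total [-2.56  3.35  0.02]
turn deg [-3.2  2.1 23.4] units [-0.035  0.023  0.26 ]
```

Call:
play_rows:
  targets:
    - {"claw": 1,"linear": [-0.7,0.5,0],"rotation": [-0.01,0.005,0.06]}
    - {"claw": 1,"linear": [-0.6,0.6,0],"rotation": [-0.01,0.005,0.06]}
    - {"claw": 1,"linear": [-0.4,0.8,0],"rotation": [-0.01,0.005,0.06]}
    - {"claw": 1,"linear": [-0.2,0.9,0],"rotation": [-0.01,0.005,0.06]}
    - {"claw": 1,"linear": [0,0.9,0],"rotation": [0,0,0.03]}
    - {"claw": 1,"linear": [0,0,0],"rotation": [0,0,0]}

```text
time: 11.4
position: [0.5958, 0.2259, 0.2401]
tool_rot: [-0.158, 1.574, -0.325]
ft_force: [-1.2, 0.1, 0.0]
grip_width: 0.005
```

```bash
python3 -c "
from h import *
rep(stand=(-.068,0,.188),a=20)"
```

```text
t 11.4 pos [0.5958 0.2259 0.2401] stand [-0.0921 -0.0038  0.2401] F [-1.2  0.1  0. ] grip 0.0
q [-0.52  0.42 -0.04  1.32  0.26  1.6  -0.68]
goal [0.5966 0.2015 0.188 ] dist 0.0575 shift units total [ 2.28 -0.29  0.14]
turn deg [ 0.9  0.2 -2.4] units [ 0.01   0.002 -0.026]
```

Call:
play_rows:
  targets:
    - {"claw": 1,"linear": [0.5,-0.07,0.03],"rotation": [0,0,0]}
    - {"claw": 1,"linear": [0.5,-0.07,0.03],"rotation": [0,0,0]}
    - {"claw": 1,"linear": [0.5,-0.07,0.03],"rotation": [0,0,0]}
    - {"claw": 1,"linear": [0.5,-0.07,0.03],"rotation": [0,0,0]}
    - {"claw": 1,"linear": [0.3,0,0],"rotation": [0,0,0]}
    - {"claw": 1,"linear": [0,0,0],"rotation": [0,0,0]}

```text
time: 11.9
position: [0.5948, 0.1955, 0.1815]
tool_rot: [-0.165, 1.577, -0.332]
ft_force: [-0.7, -0.4, -0.6]
grip_width: 0.005
```

```bash
python3 -c "
from h import *
from bench import get_image
import cv2
rep(stand=(-.09,0,.13),a=20)
a=get_image('side');cv2.imwrite('pics/s5.png',cv2.resize(a[210:340,170:340],None,fx=4.5,fy=4.5,interpolation=cv2.INTER_CUBIC))"
```

```text
t 11.9 pos [0.5948 0.1955 0.1815] stand [-0.0618 -0.001   0.1815] F [-0.7 -0.4 -0.6] grip 0.01
q [-0.49  0.42 -0.03  1.44  0.27  1.48 -0.67]
goal [0.5993 0.2233 0.13  ] dist 0.0587 shift units total [1.61 1.71 0.07]
turn deg [ 0.9  0.  -1.9] units [ 0.01   0.    -0.021]
```

View pics/s5.png

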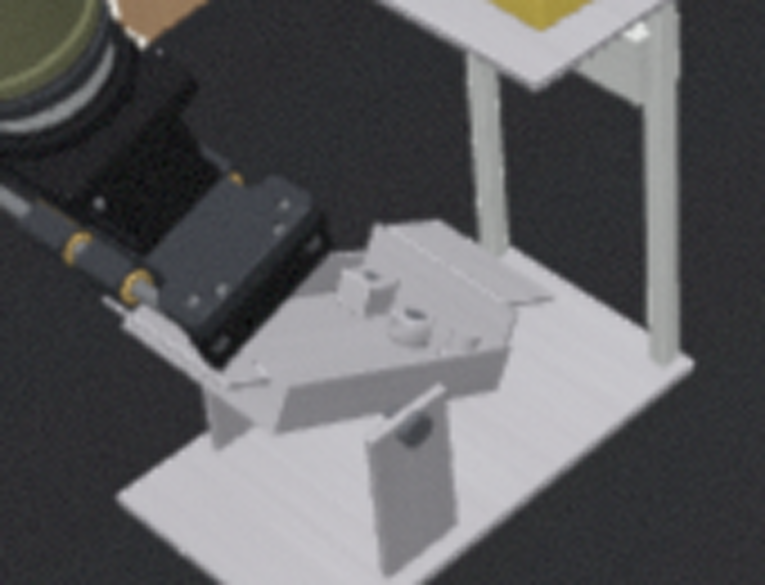

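All three fittings lie against the shelf-end wall ((365,285), (410,320), (460,345) in the crop), and the gripper is above the raised open flange. I shift outward and push it down.

Call:
play_rows:
  targets:
    - {"claw": 1,"linear": [-0.1,0.25,0],"rotation": [0,0,0]}
    - {"claw": 1,"linear": [-0.1,0.25,0],"rotation": [0,0,0]}
    - {"claw": 1,"linear": [0.16,0.06,0],"rotation": [0,0,0]}
    - {"claw": 1,"linear": [0.16,0.06,0],"rotation": [0,0,0]}
    - {"claw": 1,"linear": [0.16,0.06,0],"rotation": [0,0,0]}

```text
time: 12.37
position: [0.598, 0.2139, 0.1732]
tool_rot: [-0.163, 1.572, -0.328]
ft_force: [-2.7, 2.9, 12.6]
grip_width: 0.007
```

Call:
play_rows:
  targets:
    - {"claw": 1,"linear": [0.15,0.1,0],"rotation": [0,0,0]}
    - {"claw": 1,"linear": [0.15,0.1,0],"rotation": [0,0,0]}
    - {"claw": 1,"linear": [0.15,0.1,0],"rotation": [0,0,0]}
    - {"claw": 1,"linear": [0.15,0.1,0],"rotation": [0,0,0]}

```text
time: 12.7
position: [0.599, 0.2213, 0.164]
tool_rot: [-0.163, 1.566, -0.326]
ft_force: [-1.9, -0.8, 8.2]
grip_width: 0.005
```

```bash
python3 -c "
from h import *
rep(stand=(-.087,0,.129),a=20)"
```

```text
t 12.7 pos [0.599  0.2213 0.164 ] stand [-0.0879 -0.      0.164 ] F [-1.9 -0.8  8.2] grip 0.01
q [-0.51  0.45 -0.04  1.42  0.27  1.46 -0.71]
goal [0.5989 0.2203 0.129 ] dist 0.035 shift units total [ 1.34  0.39 -0.01]
turn deg [ 0.9  0.7 -2.2] units [ 0.01   0.007 -0.024]
```

Call:
play_rows:
  targets:
    - {"claw": 1,"linear": [0.17,0.03,0],"rotation": [0,0,0]}
    - {"claw": 1,"linear": [0.17,0.03,0],"rotation": [0,0,0]}
    - {"claw": 1,"linear": [0.17,0.04,0],"rotation": [0,0,0]}
    - {"claw": 1,"linear": [0.17,0.05,0],"rotation": [0,0,0]}
    - {"claw": 1,"linear": [0.17,0.05,0],"rotation": [0,0,0]}
    - {"claw": 1,"linear": [0.17,0.05,0],"rotation": [0,0,0]}
    - {"claw": 1,"linear": [0.17,0.05,0],"rotation": [0,0,0]}

```text
time: 13.28
position: [0.6002, 0.23, 0.1487]
tool_rot: [-0.156, 1.553, -0.311]
ft_force: [-3.0, 1.2, 8.3]
grip_width: 0.005
```

```bash
python3 -c "
from h import *
rep(stand=(-.087,0,.129),a=20)"
```

```text
t 13.28 pos [0.6002 0.23   0.1487] stand [-0.0967  0.      0.1487] F [-3.   1.2  8.3] grip 0.0
q [-0.52  0.46 -0.04  1.44  0.27  1.41 -0.72]
goal [0.5989 0.2203 0.129 ] dist 0.022 shift units total [ 0.87 -0.14 -0.03]
turn deg [ 1.1  1.4 -3. ] units [ 0.012  0.016 -0.033]
```

Call:
play_rows:
  targets:
    - {"claw": 1,"linear": [0.17,-0.05,0],"rotation": [0,0,0]}
    - {"claw": 1,"linear": [0.17,-0.05,0],"rotation": [0,0,0]}
    - {"claw": 1,"linear": [0.17,-0.05,0],"rotation": [0,0,0]}
    - {"claw": 1,"linear": [0.17,-0.05,0],"rotation": [0,0,0]}

```text
time: 13.62
position: [0.6005, 0.2324, 0.1427]
tool_rot: [-0.148, 1.544, -0.292]
ft_force: [-2.2, 2.2, 7.6]
grip_width: 0.006
```

```bash
python3 -c "
from h import *
rep(stand=(-.09,0,.129),a=20)
from bench import get_image
import cv2
a=get_image('side');cv2.imwrite('pics/s6.png',cv2.resize(a[210:340,170:340],None,fx=4.5,fy=4.5,interpolation=cv2.INTER_CUBIC))"
```

```text
t 13.62 pos [0.6005 0.2324 0.1427] stand [-9.920e-02  1.000e-04  1.427e-01] F [-2.2  2.2  7.6] grip 0.01
q [-0.51  0.45 -0.05  1.46  0.26  1.38 -0.72]
goal [0.5993 0.2233 0.129 ] dist 0.0165 shift units total [ 0.63 -0.2  -0.03]
turn deg [ 1.4  2.1 -4. ] units [ 0.015  0.023 -0.044]
```

View pics/s6.png

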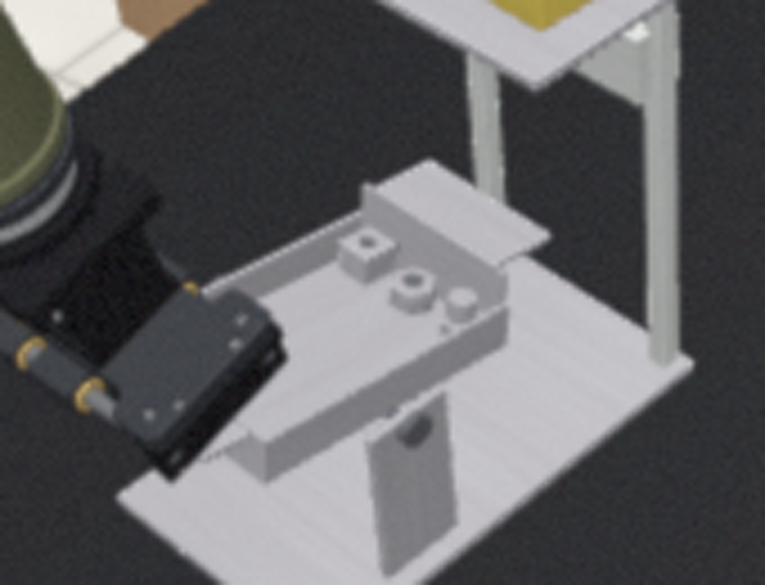

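Fittings are at the shelf end ((367,250), (412,288), (462,303)) and the tray is coming back. I'll take the tilt from the lip corners (433,160) and (550,237).

```bash
cat > tilt.py <<'E'
from h import *
from fit import proj
from scipy.optimize import least_squares
def tilt(pts,img='side'):
    f=lambda t:np.ravel([proj(img,stand2w(P,tray2s(t[0],X)))[0]-np.array(u) for X,u in pts])
    o=least_squares(f,[0.1]);print("tilt",o.x,"res",o.fun.round(1))
E
python3 - <<'E'
from tilt import *
g=lambda u,v:((u+.5)/4.5-.5+170,(v+.5)/4.5-.5+210)
tilt([((.119,.045,.046),g(433,158)),((.119,-.045,.046),g(551,237))])
E
```

```text
tilt [0.16940946] res [-0.8  0.6  0.3 -0.5]
```

Call:
play_rows:
  targets:
    - {"claw": 1,"linear": [0.18,0,0],"rotation": [0,0,-0.01]}
    - {"claw": 1,"linear": [0.18,0,0],"rotation": [0,0,-0.01]}
    - {"claw": 1,"linear": [0.18,0,0],"rotation": [0,0,-0.01]}
    - {"claw": 1,"linear": [0.18,0,0],"rotation": [0,0,-0.01]}
    - {"claw": 1,"linear": [0.18,0,0],"rotation": [0,0,-0.01]}

```text
time: 14.08
position: [0.601, 0.2361, 0.1325]
tool_rot: [-0.202, 1.531, -0.34]
ft_force: [-2.1, 2.9, 7.3]
grip_width: 0.004
```

Call:
play_rows:
  targets:
    - {"claw": 1,"linear": [0.16,0,0],"rotation": [0,0,0]}
    - {"claw": 1,"linear": [0.14,0,0],"rotation": [0,0,0]}

```text
time: 14.25
position: [0.6012, 0.2374, 0.1285]
tool_rot: [-0.202, 1.528, -0.335]
ft_force: [-2.1, 1.8, 7.4]
grip_width: 0.008
```

```bash
python3 -c "
from h import *
rep(a=20)
from bench import get_image
import cv2
a=get_image('side');cv2.imwrite('pics/s7.png',cv2.resize(a[210:340,170:340],None,fx=4.5,fy=4.5,interpolation=cv2.INTER_CUBIC))"
```

```text
t 14.25 pos [0.6012 0.2374 0.1285] stand [-0.1042  0.0002  0.1285] F [-2.1  1.8  7.4] grip 0.01
q [-0.55  0.49 -0.04  1.45  0.31  1.4  -0.76]
turn deg [ 1.6  2.9 -0.4] units [ 0.018  0.033 -0.005]
```

View pics/s7.png

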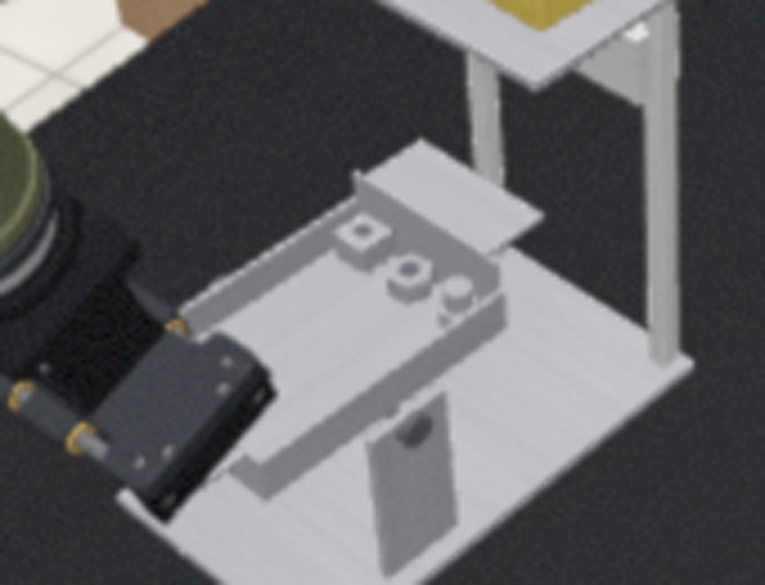

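Fittings stay at the shelf end. The lip corners are now at (421,138) and (545,215).

```bash
python3 - <<'E'
from tilt import *
from bench import get_state
g=lambda u,v:((u+.5)/4.5-.5+170,(v+.5)/4.5-.5+210)
tilt([((.119,.045,.046),g(421,138)),((.119,-.045,.046),g(545,215))])
tilt([((.119,.045,.046),g(421,138)),((.119,-.045,.046),g(545,215)),((.080,-.055,.026),g(505,295)),((-.080,-.055,.026),g(268,465))])
for t in(0,.03,.06): print(t,[(((proj('side',stand2w(P,tray2s(t,X)))[0]-[170,210]+.5)*4.5-.5).round()) for X in((.119,.045,.046),(.119,-.045,.046))])
E
```

```text
tilt [0.0260548] res [-0.1  0.4 -0.1 -0.3]
tilt [0.02825589] res [-0.1  0.4 -0.1 -0.2  0.2 -1.  -1.1 -0.6]
0 [array([418., 136.]), array([543., 210.])]
0.03 [array([421., 140.]), array([545., 214.])]
0.06 [array([423., 144.]), array([547., 218.])]
```

Call:
play_rows:
  targets:
    - {"claw": 1,"linear": [0.16,-0.02,0],"rotation": [0,0,0]}

```text
time: 14.38
position: [0.6013, 0.2378, 0.1265]
tool_rot: [-0.201, 1.526, -0.332]
ft_force: [-2.6, 1.8, 7.8]
grip_width: 0.003
```

Now retreat straight up and away.

Call:
play_rows:
  targets:
    - {"claw": 1,"linear": [-0.3,-0.1,0],"rotation": [0,0,0]}
    - {"claw": 1,"linear": [-0.6,0,0],"rotation": [0,0,0]}
    - {"claw": 1,"linear": [-0.9,0,0],"rotation": [0,0,0]}
    - {"claw": 1,"linear": [-0.9,0,0],"rotation": [0,0,0]}
    - {"claw": 1,"linear": [-0.9,0,0],"rotation": [0,0,0]}
    - {"claw": 1,"linear": [-0.9,0,0],"rotation": [0,0,0]}
    - {"claw": 1,"linear": [-0.5,0,0],"rotation": [0,0,0]}
    - {"claw": 1,"linear": [0,0,0],"rotation": [0,0,0]}
    - {"claw": 1,"linear": [0,0,0],"rotation": [0,0,0]}

```text
time: 15.13
position: [0.5987, 0.28, 0.2519]
tool_rot: [-0.202, 1.526, -0.331]
ft_force: [0.4, -0.4, -0.8]
grip_width: 0.006
```

```bash
python3 -c "
from h import *
rep(a=20)
from bench import get_image
import cv2
a=get_image('side');cv2.imwrite('pics/s8.png',cv2.resize(a[210:340,170:340],None,fx=4.5,fy=4.5,interpolation=cv2.INTER_CUBIC))"
```

```text
t 15.13 pos [0.5987 0.28   0.2519] stand [-0.1462 -0.0076  0.2519] F [ 0.4 -0.4 -0.8] grip 0.01
q [-0.6   0.46 -0.05  1.24  0.3   1.64 -0.74]
turn deg [ 1.7  3.1 -0.6] units [ 0.019  0.034 -0.007]
```

View pics/s8.png

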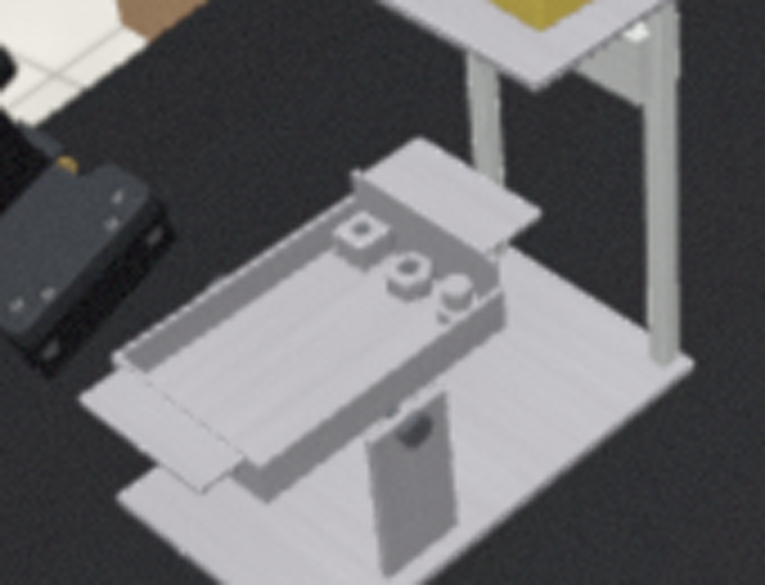

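```bash
python3 - <<'E'
from tilt import *
g=lambda u,v:((u+.5)/4.5-.5+170,(v+.5)/4.5-.5+210)
tilt([((.119,.045,.046),g(420,137)),((.119,-.045,.046),g(542,213)),((-.108,.045,.026),g(80,399)),((-.108,-.045,.026),g(203,489))])
for n,h,u in(("block",.022,(361,229)),("nut",.018,(410,267)),("plug",.026,(457,285))):
    o=least_squares(lambda q:proj('side',stand2w(P,tray2s(.01,(q[0],q[1],h))))[0]-g(*u),[.05,0]);print(n,o.x.round(3))
E
```

```text
tilt [0.00439157] res [-0.3 -0.   0.2 -0.5 -0.4 -0.5 -0.3  0.1]
block [0.066 0.036]
nut [ 0.066 -0.001]
plug [ 0.066 -0.035]
```

Tray is level (0.004 rad), all three fittings sit at x ≈ 66 mm, and the robot is clear, so I hand in.

```bash
python3 -c "
from bench import close_job
print(close_job())"
```

```text
the job is handed in; nothing more can be done
None
```

The job is handed in at about 15 s of the 54 s. All three fittings are at the shelf end of a level tray, and the robot is clear of it.

- **Press:** I reached in under the shelf with closed fingers tilted about 40° and pressed the lip down to its stop. The highest force I read was 29 N, under the 35 N limit. I then held about 11 N while the fittings slid. In the pictures taken then, two were visible at the shelf end and the third was hidden by the gripper; a picture after backing out showed all three there.
- **Levelling:** I backed out and pushed the open-end flange down, at about 7–8 N and up to 12.6 N at first contact, until the tray was level. Then I lifted clear.
- **Last checks:** the tilt measured from the last picture was 0.004 rad. The three fittings were each about 66 mm past the pivot, and the wrist force was near zero.
- **Disagreements and gaps:** just before the last small push, the picture gave a tilt of 0.027 rad and the contact height about 0.01 rad, both within the 0.06 limit. I did not measure the mouse, canister, wrench or meter again at the end. The arm stayed well away from them, and the parts of the meter in view showed no movement.

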